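# Clear the flap of the soiled-bedding bin, then hold it open by its lever

## Task

A colleague is about to tip a cage into the steel bin for soiled bedding, but the blue-capped jar has been left standing on its hinged flap. Slide the jar along, upright and without picking it up, until it stands wholly on the fixed half of the bin's top; then press the lever's red pad all the way down to its stop, so that the heavy flap swings wide open, and finish while still holding the lever down. Raise the flap by its lever only, and leave the other things where they are.

Things in the scene. Friction and masses are not known exactly. Their poses are not given: they have to be found in the camera images.
- bin: Stainless soiled-bedding bin, 220 mm (its x) by 340 mm (its y), 166 mm high, fast to the table. Origin: centre of its underside; z up. Top, in its frame: hinged flap y = -150 to +35 mm, upper face z = 166 mm when closed; dark grey fixed half y = 38 to 170 mm, z = 165.5 mm, with an edge 6 mm high, 3 mm thick on its three outer sides. The lever sticks out along -y, past the end wall at y = -170 mm
- bin_deck (a point): centre of the fixed half of the bin's top, on its surface: (0, 101.5, 165.5) mm in the bin's frame
- flap (a joint): flap angle (rad): 0 closed, about 0.9 with the lever fully down. Steel plate 210 mm (bin's x) by 185 mm (bin's y), 6 mm thick, 1.2 to 1.8 kg, yellow stripe near the free edge. Hinged along the bin's x at y = -150, z = 163 mm of the bin; the free edge, at y = +35 mm, swings up and back. Nothing latches it: it falls shut when the lever is let go
- flap_edge (a point): middle of the flap's free edge, on its upper face; at z = 166 mm when closed, about 300 mm when fully open
- lever (a joint): lever angle (rad): 0 at rest (long end up), 0.55 fully pressed, at its stop. It turns about the line along the bin's x through point lever_pivot. Its short end, 80 mm, carries a roller under the flap; its long end carries the red pad. Pressing the pad takes 6 to 11 N at first, 3 to 6 N near the stop; the flap's weight brings it back up
- lever_pad (a point): centre of the upper face of the lever's red pad: 70 mm (bin's x) by 60 mm, 12 mm thick, black ribs, on a 20 mm wide dark bar. It lies 220 mm from the pivot, out along the bin's -y. At rest it is 189 mm above the table, face leaning 0.14 rad (outer end higher); fully pressed 70 mm above the table, leaning 0.41 rad the other way and 13 mm nearer the bin
- jar: the jar to move: white round jar with a blue screw cap, 60 mm in diameter, 62 mm tall, 0.08 to 0.17 kg, standing on the closed flap at the start. Origin: centre of its underside; z is its own axis
- pot: bystander: small white pot with a green cap, 38 mm in diameter, 45 mm tall, standing on the fixed half of the bin's top, towards its +x side. Origin: centre of its underside
- spare_jar: bystander: jar like the first but with a yellow cap, on the table beside the lever, on its -x side. Origin: centre of its underside
- tube_rack: bystander: orange rack 90 x 180 x 50 mm with four teal-capped tubes, 110 mm tall in all, on the table beside the lever, on its +x side. Origin: centre of its underside
- glove_carton: bystander: white and blue glove carton 120 x 240 x 80 mm, on the left, beyond the fixed half of the bin's top. Origin: centre of its underside
- spray_bottle: bystander: white spray bottle with a blue head, 68 mm in diameter, 181 mm tall, on the right. Origin: centre of its underside
- forceps: bystander: steel forceps 120 mm long lying on a blue mat, on the right. Origin: their middle
- lever_pivot (a point): pivot of the lever, between two cheeks on the bin's end wall: (0, -180, 152) mm in the bin's frame

How it is judged:
On the way, in this order (a step that is already met when the one before it is completed fails the run):
1. the jar stands on the fixed half of the bin's top, wholly off the closed flap (y of jar in the frame of bin above 0.064 m and z of jar in the frame of bin above 0.16 m and angle between jar's own z axis and vertical below 0.15 rad and value of joint flap below 0.05 rad), for 0.2 s.
2. the lever is pressed down and the flap wide open (value of joint flap above 0.8 rad and value of joint lever above 0.48 rad), for 0.2 s.
At the end, for the whole second after the job is handed in: The robot is still pressing the lever (at least 1 N), the lever is within 0.07 rad of its stop and the flap is open by more than 0.8 rad; the jar stands upright and still on the fixed half of the bin's top, wholly off the flap (its axis at least 64 mm along the bin's +y) (all of step 2 and contact force between any of the fingers, the arm and lever above 1 N and y of jar in the frame of bin between 0.064 and 0.15 m and x of jar in the frame of bin between -0.09 and 0.09 m and z of jar in the frame of bin between 0.16 and 0.172 m and angle between jar's own z axis and vertical below 0.1 rad and linear speed of jar below 0.03 m/s); the arm keeps its last pose, push and grip.
It fails at once if the jar is lifted (more than 15 mm above the bin's top) (z of jar in the frame of bin above 0.181 m).
It fails at once if the jar is knocked over or pushed off the bin (angle between jar's own z axis and vertical above 0.5 rad or z of jar in the frame of bin below 0.15 m).
It fails at once if the flap is raised while the jar still stands on it (value of joint flap above 0.12 rad and y of jar in the frame of bin below 0.06 m).
It fails at once if the robot touches the raised flap instead of working it by the lever (value of joint flap above 0.1 rad and contact force between any of the fingers, the arm and flap above 1 N).
It fails at once if another thing is pushed away or knocked over (distance of any of pot, spare_jar, tube_rack, glove_carton, spray_bottle, forceps from where it was at the start of the episode above 0.03 m or angle between any of pot, spare_jar, spray_bottle's own z axis and vertical above 0.5 rad).
It also fails if it takes over 48 s, if anything falls off the work surface, if the arm or the gripper's body presses on something with over 40 N, if the wrist force passes 120 N, or if a joint passes its speed limit or range.

## Robot

A 6-joint arm with a two-finger parallel gripper is mounted at the origin on the work surface. World frame = base frame: x ahead of the robot, y to its left, z up, the work surface at z = 0. Lengths are in m, angles in rad, forces in N, time in s.
With the tool pointing down it reaches from about 0.25 to 0.725 m from the base axis. Payload 4 kg.
Tool frame: the origin (TCP) lies on the centre line of the jaws, within the pads' length; the fingertips stand 22 mm ahead of it and the grasp point (between the pads) lies 3 mm ahead of it; z points along the fingers, y is the line along which they close (so a half turn about z gives the same grasp; the last joint's range is limited). The gripper opens to 85 mm and grips with 20 to 120 N. Pads are 22 mm wide; open, the fingers measure 114 mm over their backs; the gripper's body (76 mm by 85 mm) begins 54 mm behind the grasp point. The pads swing forward as they close: fully open they stand 13 mm farther back than shut.
Start: joints at [1.247, 0.241, 0.005, 1.335, 0, 1.571], TCP at [0.159, 0.474, 0.253] pointing down, gripper open.
Joint ranges: [-2.72, 2.72], [-1.05, 1.87], [-1.09, 1.28], [-1.99, 2.15], [-1.42, 1.44], [-3.14, 3.14]. Speed limits (rad/s): [2.79, 2.79, 3.14, 3.14, 3.14, 3.14].

## Interface

Orientations are given as a unit quaternion [x, y, z, w].
In Python, from workcell import bot gives the robot as it stands.
- The arm moves only by the shell command python3 -m inch 'ROWS'. ROWS is JSON, one flat list of numbers, 7 for each row, row after row: the shift along the world's x, y, z in mm, then the turn, a rotation vector about the world's x, y, z in rad, then the opening in per cent of the stroke, from 0 (shut) to 100 (fully open). A call has 1 to 8 rows; each row is the pose to reach, as a shift and turn from the pose commanded when the call began; what a row does not reach only later rows make up. A row lasts 1/12 s, in which the tool goes at most 41.7 mm and 7.16 degrees, less where a joint would pass 70% of its speed; a pose out of reach is approached as far as the arm can. A call with a gripper value outside its range is refused whole. The fingers move at their own pace and stop on an object; the grip force is fixed at half the most. Time passes only in rows, so rows that repeat a pose let the fingers close. It gives the time, the measured TCP pose, the force, the opening and the grip force at its end, in the units of the state.
- bot.get_obs(): the state, without advancing time (a new reading comes with each control period).
- bot.camera(name): name is "side" or "top" or "wrist"; returns the picture (400x640x3 uint8, blue, green, red); there is no depth.
- bot.camera_info(name): a dict with "intrinsics" (3x3 intrinsics, pixels), "camera_from_world" (4x4, takes a point from world to camera coordinates); the wrist camera has in their place "hand_eye" (4x4, takes a point from camera to tool coordinates, whose origin is the TCP and whose axes are the flange's). Camera axes: x right, y down, z forward; pixel columns grow to the right and rows downward; lengths in m; the calibration is good to about 2 mm. A picture is of the moment at which its call begins: read the wrist's pose just before it. camera_info takes no time and is no camera call.
- bot.job_done(): hands the job in; it is judged then, once.
Trained networks look in the newest picture that a camera, given by its name, has taken for a name from the list of things; names that differ only in an ending like _2 or _b are one class to them, and where a whole thing is asked for, a point or a joint stands for the part that bears it (a point fixed in the world has none). Each returns a list of dicts, best first, with "confidence" (0 to 1); they miss things now and then, are a little off and sometimes report something else, mostly with a low value. They report only what shows in the picture. A call takes as long as a camera call.
- bot.silhouettes(camera, target): "mask" (400x640 bool, what is visible of it) and "uv" ([column, row] in pixels, amid what is visible of it).
- bot.spot_point(camera, target): "uv" ([column, row] in pixels: a listed point, or the origin of a listed thing).
The state is a dict: "clock": time; "joint_pos": joint angles; "joint_vel": joint speeds; "tau": joint torques, N m; "eef_pos": TCP position; "tool_rot": TCP orientation; "ft_force": force on the tool from outside, world axes, zero at the start; "ft_torque": the same for the moment, N m; "grip_width": finger opening in m; "grasp_force": force on a finger pad.
Only numpy, scipy, OpenCV 4.12 (cv2) and the standard library are available. Lean on these libraries where they do the work, as an engineer would, in place of code of your own. Each camera call takes 0.05 s, during which the arm holds its last target. There are 200 camera calls.

## Working session

There is one attempt and no reset: what is moved stays moved. The work goes in short steps, Python scripts to look and compute and a shell command to move; the robot and the scene stay as the last step left them, time stands still between calls to the robot, and variables do not carry over. Pictures are saved under pics/ and viewed, at most 10 in all, crops included, and the job is handed in when it is done.

```bash
mkdir -p pics
cat > h.py <<'E'
from workcell import bot
import numpy as np, cv2
def ray(cam,uv):
    i=bot.camera_info(cam);K=np.array(i["intrinsics"]);T=np.array(i["camera_from_world"])
    d=T[:3,:3].T@np.linalg.solve(K,[uv[0],uv[1],1]);return -T[:3,:3].T@T[:3,3],d
def atz(cam,uv,z):
    o,d=ray(cam,uv);return o+d*(z-o[2])/d[2]
E
python3 - <<'E'
from h import *
for c in("top","side"):
    im=bot.camera(c);cv2.imwrite(f"pics/{c}0.png",im)
    for n,z in(("bin_deck",.1655),("flap_edge",.166),("lever_pad",.189),("lever_pivot",.152),("bin",0),("jar",.166),("pot",.1655),("spare_jar",0),("tube_rack",0),("glove_carton",0),("spray_bottle",0)):
        r=bot.spot_point(c,n)
        if r: print(c,n,round(r[0]["confidence"],2),np.round(r[0]["uv"]),np.round(atz(c,r[0]["uv"],z),3))
o=bot.get_obs();print(o["clock"],o["eef_pos"],o["tool_rot"])
E
```

```text
top bin_deck 0.97 [208. 214.] [0.53  0.327 0.165]
top flap_edge 0.7 [232. 220.] [0.514 0.256 0.166]
top lever_pad 0.81 [386. 228.] [ 0.499 -0.176  0.189]
top lever_pivot 0.71 [310. 220.] [0.519 0.037 0.152]
top jar 0.77 [258. 238.] [0.464 0.181 0.166]
top pot 0.65 [210. 191.] [0.596 0.325 0.165]
top spare_jar 0.66 [336. 263.] [ 0.391 -0.046  0.   ]
top tube_rack 0.65 [441. 268.] [ 0.381 -0.379  0.   ]
top glove_carton 0.65 [154. 206.] [0.562 0.543 0.   ]
top spray_bottle 0.92 [492. 244.] [ 0.461 -0.541  0.   ]
side bin_deck 0.62 [303. 136.] [0.528 0.349 0.165]
side flap_edge 0.71 [301. 144.] [0.516 0.277 0.166]
side lever_pad 0.94 [298. 214.] [ 0.495 -0.18   0.189]
side lever_pivot 0.58 [302. 178.] [0.512 0.058 0.152]
side bin 0.6 [303. 187.] [0.514 0.242 0.   ]
side jar 0.93 [289. 155.] [0.472 0.195 0.166]
side pot 0.52 [316. 132.] [0.58  0.371 0.165]
side spare_jar 0.75 [266. 236.] [ 0.383 -0.039  0.   ]
side tube_rack 0.95 [346. 238.] [ 0.641 -0.073  0.   ]
side spray_bottle 0.96 [291. 388.] [ 0.46  -0.543  0.   ]
1.2 [0.1590894  0.47401113 0.25328966] [ 1.61194373e-01  9.86922679e-01 -1.82536649e-05  1.62376287e-06]
```

View pics/top0.png

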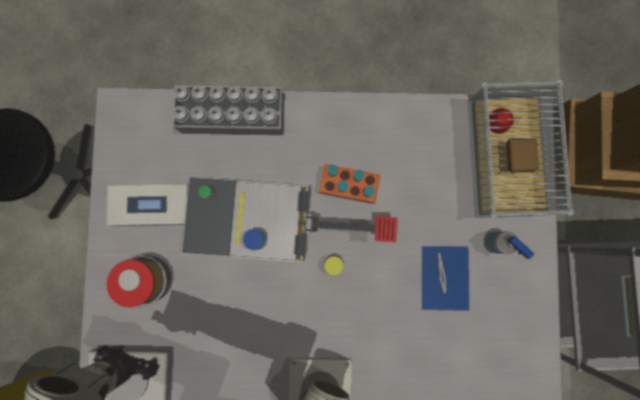

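View pics/side0.png

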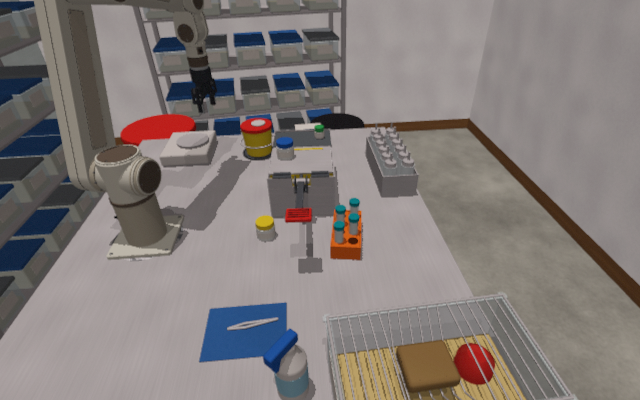

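The top view shows the bin (centre about (245,218)), the jar at (254,239), the pot at (205,191) and the pad at (386,228). The side view agrees. The bin's y axis is rotated about -0.06 rad from the world's y axis. The pad-to-deck distance comes out at 504 mm against 500 mm expected. I'll move above the jar, with the fingers closing along the bin's x.

```bash
python3 -m inch '[0,0,40,0,0,-0.12,100, 40,-38,80,0,0,-0.24,100, 75,-72,100,0,0,-0.36,100, 110,-106,100,0,0,-0.48,100, 145,-140,100,0,0,-0.6,100, 180,-173,100,0,0,-0.72,100, 215,-207,100,0,0,-0.84,100, 250,-240,100,0,0,-0.96,100]'; python3 -m inch '[30,-28,0,0,0,-0.12,100, 55,-53,0,0,0,-0.24,100, 55,-53,0,0,0,-0.349,100, 55,-53,0,0,0,-0.349,100, 55,-53,0,0,0,-0.349,100, 55,-53,0,0,0,-0.349,100]'
cat >> h.py <<'E'
from scipy.spatial.transform import Rotation as Ro
def wray(uv,o):
    i=bot.camera_info("wrist");K=np.array(i["intrinsics"]);X=np.array(i["hand_eye"]);R=Ro.from_quat(o["tool_rot"]).as_matrix()
    c=np.array(o["eef_pos"])+R@X[:3,3];return c,R@X[:3,:3]@np.linalg.solve(K,[uv[0],uv[1],1])
def watz(uv,o,z):
    c,d=wray(uv,o);return c+d*(z-c[2])/d[2]
E
python3 - <<'E'
from h import *
o=bot.get_obs();im=bot.camera("wrist");cv2.imwrite("pics/w0.png",im)
print(o["clock"],o["eef_pos"],o["tool_rot"],o["joint_pos"])
for n,z in(("bin_deck",.1655),("flap_edge",.166),("lever_pivot",.152),("jar",.166),("pot",.1655)):
    r=bot.spot_point("wrist",n)
    if r: print(n,r[0]["confidence"],r[0]["uv"],watz(r[0]["uv"],o,z))
for n,z in(("jar",.2),("pot",.19)):
    r=bot.silhouettes("wrist",n)
    if r: print(n,r[0]["confidence"],r[0]["uv"],watz(r[0]["uv"],o,z))
    r=bot.silhouettes("top",n)
E
```

```text
clock: 1.87
eef_pos: [0.3607, 0.2797, 0.353]
tool_rot: [0.601, 0.799, 0.001, 0.0]
ft_force: [0.4, 1.0, -0.9]
grip_width: 0.0851
grasp_force: 0.0
clock: 2.37
eef_pos: [0.4141, 0.2287, 0.3524]
tool_rot: [0.728, 0.686, 0.0, -0.0]
ft_force: [-0.2, 0.7, -0.8]
grip_width: 0.0856
grasp_force: 0.0
2.3667 [0.41411677 0.22873595 0.35240775] [ 7.27524358e-01  6.86081841e-01  9.54117755e-06 -1.24459622e-04] [5.04496681e-01 1.66401905e-01 1.66712675e-01 1.57115058e+00
 2.45833037e-04 2.13390996e+00]
bin_deck 0.97 [451.1, 59.9] [0.52242723 0.32398094 0.1655    ]
flap_edge 0.62 [448.2, 141.3] [0.52332526 0.25827109 0.166     ]
lever_pivot 0.86 [418.6, 335.9] [0.50674802 0.0441903  0.152     ]
jar 0.72 [378.6, 219.9] [0.46243854 0.18873138 0.166     ]
pot 0.85 [537.9, 47.1] [0.59120977 0.32950196 0.1655    ]
pot 0.64 [557.5, 44.5] [0.59164151 0.32899928 0.19      ]
```

View pics/w0.png

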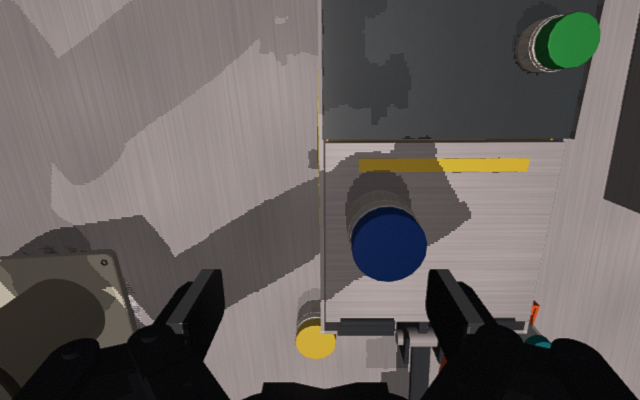

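The wrist view shows the cap centre at about (389,244), the flap edge along row 141 and the bin's left edge at column 322. The tool is square to the bin.

Run:
```python
from h import *
o=bot.get_obs()
print("cap",watz([389,244],o,.228),"edge",watz([325,141],o,.166),watz([563,141],o,.166),watz([325,320],o,.166),"pot",watz([574,40],o,.2105))
```

```text
cap [0.46170497 0.19298506 0.228     ] edge [0.41735746 0.26442189 0.166     ] [0.62294926 0.25186703 0.166     ] [0.40620632 0.08098065 0.166     ] pot [0.59056301 0.32913132 0.2105    ]
```

```bash
python3 -m inch '[24,-20,-10,0,0,0,100, 48,-39,-30,0,0,0,100, 48,-39,-65,0,0,0,100, 48,-39,-100,0,0,0,100, 48,-39,-130,0,0,0,100, 48,-39,-152,0,0,0,100, 48,-39,-152,0,0,0,100]'; python3 -m inch '[0,0,0,0,0,0,75, 0,0,0,0,0,0,65, 0,0,0,0,0,0,60,0,0,0,0,0,0,60,0,0,0,0,0,0,60,0,0,0,0,0,0,60]'
```

```text
clock: 3.45
eef_pos: [0.4594, 0.1878, 0.1953]
tool_rot: [0.729, 0.685, -0.005, -0.002]
ft_force: [-0.4, -0.9, -0.4]
grip_width: 0.0857
grasp_force: 0.0
clock: 3.95
eef_pos: [0.4641, 0.1899, 0.2029]
tool_rot: [0.729, 0.685, 0.002, 0.001]
ft_force: [-0.8, -0.3, 7.1]
grip_width: 0.0584
grasp_force: 65.0
```

```bash
python3 -m inch '[0.5,8,0,0,0,0,60, 1,20,0,0,0,0,60, 2,33,0,0,0,0,60, 3,46,0,0,0,0,60, 3.5,58,0,0,0,0,60, 4,66,0,0,0,0,60, 4,68,0,0,0,0,60]'; python3 -m inch '[0.5,8,0,0,0,0,60, 1,20,0,0,0,0,60, 2,33,0,0,0,0,60, 3,46,0,0,0,0,60, 3.5,57,0,0,0,0,60, 4,62,0,0,0,0,60, 4,62,0,0,0,0,60, 4,62,0,0,0,0,60]'
```

```text
clock: 4.53
eef_pos: [0.4681, 0.258, 0.2028]
tool_rot: [0.728, 0.685, 0.002, 0.002]
ft_force: [0.1, -3.8, 7.0]
grip_width: 0.058
grasp_force: 65.1
clock: 5.2
eef_pos: [0.4717, 0.3208, 0.2024]
tool_rot: [0.728, 0.685, 0.002, 0.0]
ft_force: [1.1, 0.8, 5.0]
grip_width: 0.0583
grasp_force: 64.9
```

Run:
```python
from h import *
im=bot.camera("side");cv2.imwrite("pics/s1.png",cv2.resize(im[60:260,180:420],None,fx=3,fy=3))
```

```text
(no output)
```

View pics/s1.png

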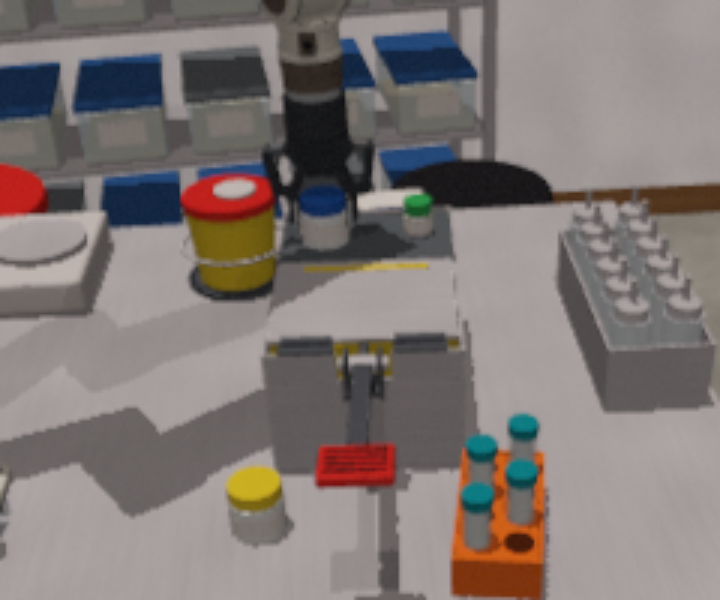

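The side view shows the blue-capped jar upright on the dark deck, at crop pixel (323,215), well clear of the pot. I'll release it, lift straight up and head over to the pad.

```bash
python3 -m inch '[0,0,0,0,0,0,70, 0,0,0,0,0,0,80, 0,0,0,0,0,0,100,0,0,0,0,0,0,100,0,0,10,0,0,0,100,0,0,40,0,0,0,100,0,0,80,0,0,0,100,0,0,110,0,0,0,100]'; python3 -m inch '[0,-10,25,0,0,0,60, 2,-40,25,0,0,0,0, 4,-80,25,0,0,0,0, 7,-120,25,0,0,0,0, 9,-160,25,0,0,0,0, 11,-200,25,0,0,0,0, 13,-240,25,0,0,0,0, 15,-280,25,0,0,0,0]';  python3 -m inch '[2,-40,0,0,0,0,0, 5,-80,-10,0,0,0,0, 7,-120,-30,0,0,0,0, 9,-160,-50,0,0,0,0,9,-190,-60,0,0,0,0,9,-190,-60,0,0,0,0]'
python3 - <<'E'
from h import *
o=bot.get_obs();im=bot.camera("wrist");cv2.imwrite("pics/w1.png",im)
print(o["clock"],o["eef_pos"],o["joint_pos"])
for n,z in(("lever_pad",.189),("lever_pivot",.152)):
    r=bot.spot_point("wrist",n)
    if r: print(n,r[0]["confidence"],r[0]["uv"],watz(r[0]["uv"],o,z))
bot.camera("top")
for n in("jar","pot"):
    r=bot.spot_point("top",n)
    if r: print(n,r[0]["confidence"],r[0]["uv"],atz("top",r[0]["uv"],.166))
E
```

```text
clock: 5.92
eef_pos: [0.4704, 0.319, 0.313]
tool_rot: [0.729, 0.685, 0.0, 0.0]
ft_force: [1.0, 0.5, 0.5]
grip_width: 0.0855
grasp_force: 0.0
clock: 6.58
eef_pos: [0.4851, 0.0374, 0.3361]
tool_rot: [0.729, 0.685, 0.0, 0.0]
ft_force: [0.4, 0.5, 0.7]
grip_width: -0.0001
grasp_force: 0.0
clock: 7.08
eef_pos: [0.4927, -0.1561, 0.2725]
tool_rot: [0.731, 0.682, -0.002, -0.001]
ft_force: [-0.7, 1.0, -0.1]
grip_width: 0.0002
grasp_force: 0.0
7.0833 [ 0.49274457 -0.15608085  0.27247304] [-0.30533384  0.27070968  0.09467887  1.39945298 -0.0026176   1.33504237]
lever_pad 0.68 [329.4, 247.8] [ 0.49460523 -0.1722328   0.189     ]
jar 0.79 [212.7, 231.0] [0.48231374 0.31122314 0.166     ]
pot 0.65 [206.7, 190.4] [0.59738649 0.33300796 0.166     ]
```

View pics/w1.png

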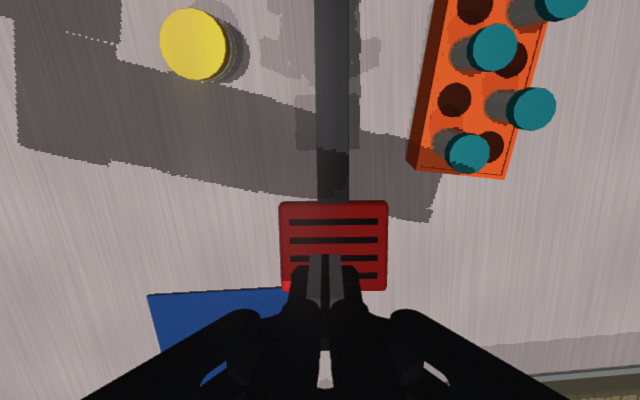

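The wrist view shows the red pad centred at about (333,246), with the closed fingers just inboard and above it. That puts the pad at (0.4945,-0.173). I'll go down onto it.

```bash
python3 -m inch '[1,-12,-20,0,0,0,0, 1,-20,-40,0,0,0,0, 1,-20,-55,0,0,0,0, 1,-20,-60,0,0,0,0, 1,-20,-65,0,0,0,0, 1,-21,-70,0,0,0,0, 1,-21,-70,0,0,0,0]'
```

```text
clock: 7.97
eef_pos: [0.4957, -0.1703, 0.2064]
tool_rot: [0.728, 0.685, 0.001, -0.0]
ft_force: [-3.3, 3.3, 6.7]
grip_width: 0.0003
grasp_force: 3.6
```

```bash
python3 -m inch '[0,-1,-8,0,0,0,0, 0,-1,-16,0,0,0,0, 0,-1,-24,0,0,0,0, 0,-1,-32,0,0,0,0, 0,-1,-40,0,0,0,0, 0,0,-48,0,0,0,0, 0,1,-54,0,0,0,0,0,1,-54,0,0,0,0]'; python3 -m inch '[0,1,-8,0,0,0,0, 0,2,-16,0,0,0,0, 0,4,-24,0,0,0,0, 0,6,-32,0,0,0,0, 0,8,-40,0,0,0,0, 0,9,-46,0,0,0,0, 0,10,-49,0,0,0,0,0,10,-49,0,0,0,0]'
```

```text
clock: 8.63
eef_pos: [0.4964, -0.1716, 0.1527]
tool_rot: [0.729, 0.685, -0.0, 0.002]
ft_force: [-3.1, -2.2, 7.2]
grip_width: -0.0001
grasp_force: 3.7
clock: 9.3
eef_pos: [0.4972, -0.1606, 0.1034]
tool_rot: [0.728, 0.685, 0.001, 0.001]
ft_force: [0.7, -1.1, 5.3]
grip_width: -0.0
grasp_force: 2.5
```

Now I'll creep down to the stop, watching the force.

```bash
python3 -m inch '[0,0,-2,0,0,0,0, 0,1,-4,0,0,0,0, 0,1,-6,0,0,0,0, 0,1,-8,0,0,0,0, 0,1,-8,0,0,0,0]'; python3 -m inch '[0,0,-2,0,0,0,0, 0,0,-3,0,0,0,0, 0,0,-3,0,0,0,0, 0,0,-3,0,0,0,0]'
```

```text
clock: 9.72
eef_pos: [0.4971, -0.1594, 0.0963]
tool_rot: [0.728, 0.685, 0.001, 0.001]
ft_force: [0.2, 1.6, 7.7]
grip_width: 0.0002
grasp_force: 3.1
clock: 10.05
eef_pos: [0.4973, -0.1593, 0.0957]
tool_rot: [0.728, 0.685, 0.002, 0.002]
ft_force: [-6.1, 3.6, 23.6]
grip_width: -0.0
grasp_force: 10.1
```

Run:
```python
from h import *
for c,s in(("side",np.s_[60:260,180:420]),("top",np.s_[150:300,140:420])):
    im=bot.camera(c);cv2.imwrite(f"pics/{c}2.png",cv2.resize(im[s],None,fx=2.5,fy=2.5))
    for n in("jar","flap_edge"):
        r=bot.spot_point(c,n)
        if r: print(c,n,r[0]["confidence"],r[0]["uv"],atz(c,r[0]["uv"],.166 if n=="jar" else .3))
o=bot.get_obs();print(o["ft_force"],o["eef_pos"])
```

```text
side flap_edge 0.89 [297.2, 117.7] [0.50945024 0.20658442 0.3       ]
top jar 0.8 [211.3, 229.1] [0.48759821 0.31539768 0.166     ]
top flap_edge 0.87 [248.9, 217.5] [0.51623432 0.18901275 0.3       ]
[-4.87368283  2.34280259 22.90683522] [ 0.49732833 -0.15931159  0.0957012 ]
```

View pics/side2.png

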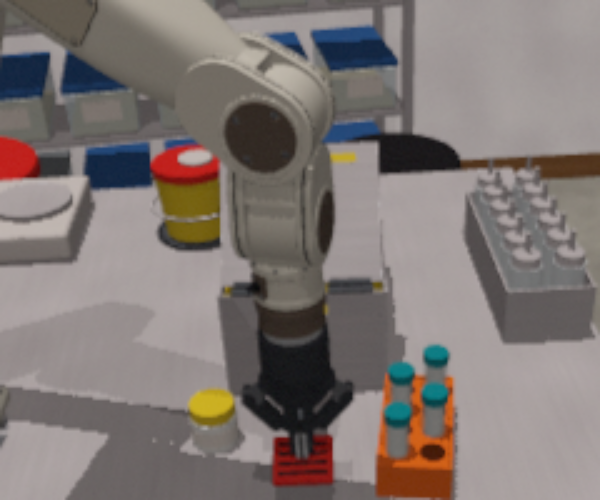

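View pics/top2.png

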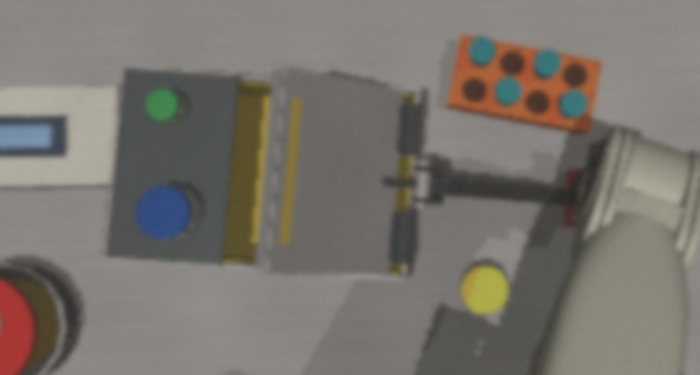

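The side and top views show the pad fully down and the flap up, with its free edge at y = 0.189 (0.188 expected when fully open). The jar stands on the deck at about (163,211) in the top crop. I'll hand it in.

```bash
python3 -c "
from workcell import bot
print(bot.job_done())"
```

```text
the job is handed in; nothing more can be done
None
```

I slid the jar onto the fixed half of the bin's top and handed the job in while holding the lever at its stop with about 23 N and the flap wide open; no verdict was returned.

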